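Index the toy-engine carrier to the next station

ROBOT

A 7-joint arm with a two-finger parallel gripper is mounted at the origin on the work surface. World frame = base frame: x ahead of the robot, y to its left, z up, the work surface at z = 0. Lengths are in m, angles in rad, forces in N, time in s.
With the tool pointing down it reaches from about 0.4 to 0.85 m from the base axis. Payload 10.4 kg.
Tool frame: the origin (TCP) lies midway between the tips of the shut fingers; the grasp point (between the pads) lies 19 mm behind it; z points along the fingers, y is the line along which they close (so a half turn about z gives the same grasp; the last joint's range is limited). The gripper opens to 87 mm and grips with 3 to 60 N. Pads are 19 mm wide; open, the fingers measure 117 mm over their backs; the gripper's body (75 mm by 190 mm) begins 51 mm behind the grasp point.
Start: joints at [-1.271, 0.332, -0.065, 1.46, 0.022, 1.35, -0.088], TCP at [0.198, 0.593, 0.223] pointing down, gripper open.
Joint ranges: [-2.6, 2.6], [-0.5, 2.12], [-1.47, 1.34], [0.16, 2.42], [-1.27, 4.41], [0.06, 2.06], [-2.6, 2.6]. Speed limits (rad/s): [2.22, 2.22, 2.79, 2.79, 3.14, 3.14, 3.14].

INTERFACE

Orientations are given as a unit quaternion [x, y, z, w].
In Python, from bench import r gives the robot as it stands.
- The arm moves only by the tool arm_command, never from a script. Its arguments are lists of equal length, an entry for each row: "xyz": the shift along the world's x, y, z in m, a list of three; "rot": the turn, a rotation vector about the world's x, y, z in rad, a list of three. In form: {"xyz": [[tx, ty, tz], ...], "rot": [[ax, ay, az], ...]}. A call has 1 to 20 rows; each row is the pose to reach, as a shift and turn from the pose commanded when the call began; what a row does not reach only later rows make up. A row lasts 1/12 s, in which the tool goes at most 41.7 mm and 7.16 degrees, less where a joint would pass 70% of its speed; a pose out of reach is approached as far as the arm can. A call with a gripper value outside its range is refused whole. "grip" is the opening, from 0 (shut) to 1 (fully open), set as the call begins (left out, the last holds). The fingers move at their own pace and stop on an object; "squeeze" is the grip in N (left out, the last holds). Time passes only in rows, so rows that repeat a pose let the fingers close. It gives the time, the measured TCP pose, the force, the opening and the grip force at its end, in the units of the state.
- r.read_state(): the state, without advancing time (a new reading comes with each control period).
- r.camera(name): name is "side" or "top" or "wrist"; returns the picture (384x512x3 uint8, red, green, blue); there is no depth.
- r.camera_model(name): a dict with "fx", "fy", "cx", "cy" (pixels), "T" (4x4, takes a point from camera to world coordinates). Camera axes: x right, y up, looking along -z (the intrinsics and any distortion apply to the point x, -y, -z); pixel columns grow to the right and rows downward; lengths in m; the calibration is good to about 2 mm. A picture is of the moment at which its call begins: read the wrist's pose just before it. camera_model takes no time and is no camera call; for the wrist camera it gives the pose at the moment of the call.
- r.close_job(): hands the job in; it is judged then, once.
Trained networks look in the newest picture that a camera, given by its name, has taken for a name from the list of things; names that differ only in an ending like _2 or _b are one class to them, and where a whole thing is asked for, a point or a joint stands for the part that bears it (a point fixed in the world has none). Each returns a list of dicts, best first, with "conf" (0 to 1); they miss things now and then, are a little off and sometimes report something else, mostly with a low value. They report only what shows in the picture. A call takes as long as a camera call. They do not tell look-alikes from the thing itself.
- r.look_for(label, camera): "at" ([x, y, z] in m, in the coordinates of the camera as it stood for that picture, good to about 4 mm: the middle of the surface that is visible of it).
- r.spot_point(label, camera): "at" ([x, y, z] in m, in the coordinates of the camera as it stood for that picture, good to about 4 mm: a listed point, or the origin of a listed thing).
The state is a dict: "time": time; "joint_positions": joint angles; "joint_vel": joint speeds; "joint_torque": joint torques, N m; "ee_pos": TCP position; "eef_rot": TCP orientation; "ft_force": force on the tool from outside, world axes, zero at the start; "torque": the same for the moment, N m; "width": finger opening in m; "grip_force": force on a finger pad.
Only numpy, scipy, OpenCV 4.12 (cv2) and the standard library are available. Lean on these libraries where they do the work, as an engineer would, in place of code of your own. Each camera call takes 0.05 s, during which the arm holds its last target. There are 200 camera calls.

TASK

Wooden offcuts lie on the slide in front of the carrier that holds a toy engine. First sweep all of them off the bar with the scraper block held in the gripper (do not touch them with the fingers) before moving the carrier; stand the scraper back upright on the table; and push the carrier along the slide, into the station housing, until its hidden spring detent clicks home, and leave it there; never run it on to the far end of the slide. Leave the finished engine, the glue bottle and the cardboard wheel box undisturbed.

Things in the scene. Friction and masses are not known exactly. Their poses are not given: they have to be found in the camera images.
- slide: Fixed aluminium bar, 60 mm wide, top 60 mm above the table. Origin on the table under its centre line; +x = way the carrier must travel, z up. Bar from x = -340 to 370 mm, stop at +x end; feet 110 mm wide, 12 high. Station: two closed grey housings beside the bar, x = 85 to 245, |y| = 36 to 94, 70 mm high.
- slide_clear (a point): Middle of the stretch of bar where the offcuts lie, on the bar's top face (slide x = -10 mm). All offcuts lie within 55 mm of it along the bar.
- carrier (a joint): How far (m) the carrier has slid to slide +x; its rear face is at slide x = value - 325 mm. Starts at 0 to 0.05, far end 0.51, clicks home at 0.377 to 0.453: the place differs each time and is hidden. Captive plywood sledge, 175 long, 92 wide, deck 78 mm above the table, toy engine fixed on it (top 132 mm above the table), push board across its rear. Slides at 2 N.
- push_face (a point): Centre of the rear (slide -x) face of the carrier's upright push board, 90 mm above the table. The board is 92 mm wide, 14 mm thick; its rear face spans 78 to 120 mm above the table. Push here towards slide +x.
- finger_l (a joint): Hidden spring roller in the +y housing: m pressed back. 0 = out (carrier not there), 0.004 as the carrier's side rides past, 0 to 0.0015 in the notch 75 mm ahead of the carrier's rear face (home). The push rises to 5-6 N as the tapered nose enters, is 2-3 N for the next 70 mm, then it clicks in. Driving it on out of the click takes 18-20 N: 9-13 N means home. Let go and it centres itself.
- finger_r (a joint): The same spring roller in the -y housing; both move together.
- scraper: The scraper: a dark hardwood block standing on the table, 140 mm long (its x), 32 mm thick (its y; 24 mm thick in the lowest 20 mm), 70 mm tall, 0.14 to 0.28 kg. Origin at the centre of its underside. Stands on the slide's +y side, its x roughly along the bar. Grip it across its thickness, and sweep across the bar.
- offcut1: A loose wooden offcut, 40 x 18 x 14 mm (x, y, z), lying on the bar. Origin at the centre of its underside.
- offcut2: A loose wooden offcut, 40 x 18 x 14 mm (x, y, z), lying on the bar. Origin at the centre of its underside.
- offcut3: A loose wooden offcut, 40 x 18 x 14 mm (x, y, z), lying on the bar. Origin at the centre of its underside.
- engine: Bystander: a finished loose wooden toy engine, 104 mm long, 54 mm wide, 54 mm high, on the table. Origin under its centre.
- glue: Bystander: a white glue bottle, 56 mm diameter, 150 mm high. Origin at the centre of its base.
- wheelbox: Bystander: an open cardboard box of toy wheels, 130 x 100 x 50 mm, on the table. Origin at the centre of its underside.
Not all that is in view belongs to the job. There is more than one size of the scraper; the one meant has the size given above. What is shaped like the offcut2 but purple is not meant.

How it is judged:
By the outcome, as a careful person would: the job done as asked, in the order asked, and still so for the second after the job is handed in, with the robot touching nothing.
It also fails if it takes over 64 s, if anything falls off the work surface, if the arm or the gripper's body presses on something with over 40 N, if the wrist force passes 120 N, or if a joint passes its speed limit or range.

## Working session

There is one attempt and no reset: what is moved stays moved. The work goes in short steps, Python scripts to look and compute and a tool call to move; the robot and the scene stay as the last step left them, time stands still between calls to the robot, and variables do not carry over. Pictures are saved under pics/ and viewed, at most 10 in all, crops included, and the job is handed in when it is done.

Besides the shell and the picture viewer there is one more tool, called after "Call:" by a JSON object that holds its "api" and its "payload", one argument or row to a line. arm_command: Moves the arm, as the interface text tells. Its arguments: {"type":"object","properties":{"xyz":{"type":"array"},"rot":{"type":"array"},"grip":{"type":"number"},"squeeze":{"type":"number"}},"required":["xyz","rot"]}

```bash
mkdir -p pics; cat > h.py <<'E'
import numpy as np, cv2
from bench import r
def W(cam,p,T=None):
    T=np.array(r.camera_model(cam)["T"]) if T is None else T
    return (T@np.r_[p,1])[:3]
def save(cam,n):
    im=r.camera(cam); cv2.imwrite(f"pics/{n}.png",im[:,:,::-1]); return im
def spots(cam,labels,f="spot_point"):
    for l in labels:
        for d in getattr(r,f)(l,cam)[:5]:
            print(cam,f[:4],l,round(d["conf"],2),np.round(W(cam,d["at"]),3))
E
python3 - <<'E'
from h import *
for c in ["top","side"]:
    save(c,c+"0")
    m=r.camera_model(c); print(c,{k:np.round(v,3).tolist() for k,v in m.items()})
    spots(c,["slide","slide_clear","push_face","scraper","offcut1"] + (["engine","glue","wheelbox"] if c=="top" else []))
s=r.read_state(); print(s["time"],s["ee_pos"],s["eef_rot"],s["ft_force"],s["width"])
E
```

```text
top {'fx': 388.519, 'fy': 388.519, 'cx': 258.911, 'cy': 197.931, 'T': [[0.024, 0.996, -0.087, 0.516], [-0.999, 0.027, 0.03, 0.018], [0.032, 0.087, 0.996, 1.005], [0.0, 0.0, 0.0, 1.0]]}
top spot slide 0.95 [ 0.478 -0.04   0.004]
top spot slide 0.43 [0.484 0.    0.061]
top spot slide_clear 0.85 [ 0.476 -0.029  0.059]
top spot push_face 0.92 [0.487 0.247 0.088]
top spot scraper 0.88 [ 0.826 -0.189 -0.003]
top spot scraper 0.68 [ 0.815  0.053 -0.001]
top spot scraper 0.62 [ 0.6   -0.016  0.002]
top spot offcut1 0.7 [0.485 0.001 0.059]
top spot offcut1 0.69 [ 0.474 -0.029  0.056]
top spot offcut1 0.69 [ 0.364 -0.05   0.002]
top spot offcut1 0.66 [ 0.474 -0.065  0.062]
top spot engine 0.66 [ 0.671 -0.178 -0.006]
top spot glue 0.74 [0.672 0.187 0.001]
top spot wheelbox 0.81 [ 0.594 -0.38  -0.001]
side {'fx': 410.753, 'fy': 410.753, 'cx': 263.02, 'cy': 190.439, 'T': [[-0.976, 0.133, -0.172, 0.435], [-0.217, -0.564, 0.796, 0.748], [0.009, 0.815, 0.58, 0.645], [0.0, 0.0, 0.0, 1.0]]}
side spot slide 0.87 [ 0.477 -0.037  0.   ]
side spot slide_clear 0.56 [ 0.479 -0.023  0.058]
side spot push_face 0.78 [0.486 0.251 0.088]
side spot scraper 0.88 [ 0.601 -0.011 -0.004]
side spot scraper 0.75 [ 0.817  0.053 -0.005]
side spot scraper 0.74 [ 0.82  -0.187 -0.003]
side spot offcut1 0.64 [ 0.473 -0.025  0.057]
side spot offcut1 0.63 [0.486 0.009 0.06 ]
side spot offcut1 0.47 [ 0.363 -0.05  -0.001]
side spot offcut1 0.43 [ 0.473 -0.061  0.053]
0.75 [0.19824024 0.59275047 0.2226145 ] [ 1.60685127e-01  9.87005717e-01  6.54421042e-05 -2.78508215e-06] [0.59309843 0.47835945 0.04985104] 0.08708950476358676
```

View pics/top0.png

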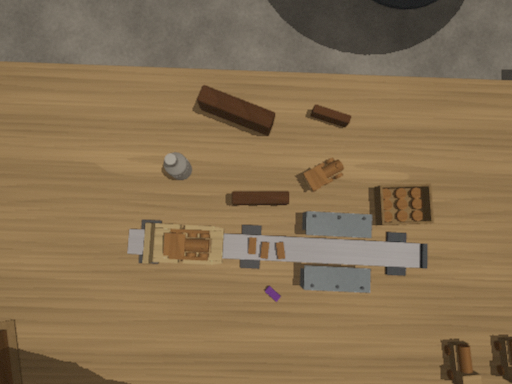

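View pics/side0.png

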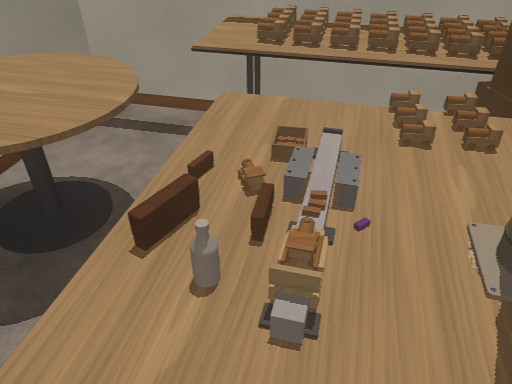

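The top view shows the slide running from (129,241) to (425,257) with three offcuts at about (252,245), (265,250) and (281,250). The mid-sized scraper is at (261,198), with a larger one at (236,110) and a smaller one at (331,116) as look-alikes. The purple decoy is at (273,293). The side view agrees. Next I'll measure the yaw angles.

```bash
cat >> h.py <<'E'
def px(cam,u,v,z):
    m=r.camera_model(cam);T=np.array(m["T"])
    d=T[:3,:3]@np.array([(u-m["cx"])/m["fx"],-(v-m["cy"])/m["fy"],-1]);o=T[:3,3]
    return o+d*(z-o[2])/d[2]
def rect(mask,cam,z):
    c=max(cv2.findContours(mask.astype(np.uint8),0,2)[0],key=cv2.contourArea)[:,0]
    w=np.array([px(cam,u,v,z)[:2] for u,v in c],np.float32)
    (cx,cy),(a,b),t=cv2.minAreaRect(w)
    B=cv2.boxPoints(((cx,cy),(a,b),t)); e=[B[1]-B[0],B[2]-B[1]]; e=max(e,key=np.linalg.norm)
    if e[1]>0:e=-e
    return (round(cx,4),round(cy,4)),sorted((round(a,3),round(b,3))),"slope dx/-dy deg",round(np.degrees(np.arctan2(e[0],-e[1])),2)
E
python3 - <<'E'
from h import *
im=cv2.imread("pics/top0.png").astype(int)
g=im.sum(2)/3; sat=im.max(2)-im.min(2)
m=np.zeros(g.shape,bool); R=np.s_[180:215,222:300]; m[R]=(g[R]<62); print("scr",rect(m,"top",0.07), rect(m,"top",0.05))
m=np.zeros(g.shape,bool); R=np.s_[225:275,286:420]; m[R]=(g[R]>135)&(sat[R]<40); print("bar",rect(m,"top",0.06))
R=np.s_[225:270,225:300]
for z in [1]:
    m=np.zeros(g.shape,np.uint8); m[R]=(sat[R]>45)
    n,l,st,c=cv2.connectedComponentsWithStats(m)
    for i in range(1,n):
        if st[i,4]>30: print(st[i],rect(l==i,"top",.07))
E
```

```text
scr ((0.5971, -0.0124), [0.032, 0.138], 'slope dx/-dy deg', np.float32(1.58)) ((0.5989, -0.0131), [0.032, 0.141], 'slope dx/-dy deg', np.float32(1.58))
bar ((0.4736, -0.2412), [0.06, 0.325], 'slope dx/-dy deg', np.float32(-1.4))
[225 225  17   9 146] ((0.5221, 0.0495), [0.019, 0.038], 'slope dx/-dy deg', np.float32(1.43))
[261 225  39  12 377] ((0.5213, -0.0634), [0.026, 0.092], 'slope dx/-dy deg', np.float32(1.37))
[248 238   8  16 116] ((0.4839, 0.0042), [0.017, 0.036], 'slope dx/-dy deg', np.float32(-88.56))
[260 242   9  17 117] ((0.4746, -0.0266), [0.017, 0.038], 'slope dx/-dy deg', np.float32(84.98))
[276 242   9  17 120] ((0.4745, -0.0646), [0.017, 0.039], 'slope dx/-dy deg', np.float32(-81.63))
[225 259  69  11 489] ((0.4405, -0.015), [0.024, 0.162], 'slope dx/-dy deg', np.float32(1.22))
```

Call:
{"api": "arm_command", "payload": {
  "xyz": [
    [0.04,-0.03,0],
    [0.08,-0.06,0],
    [0.4,-0.606,0],
    [0.4,-0.606,0],
    [0.4,-0.606,0],
    [0.4,-0.606,0],
    [0.4,-0.606,0],
    [0.4,-0.606,0],
    [0.4,-0.606,0],
    [0.4,-0.606,0],
    [0.4,-0.606,0],
    [0.4,-0.606,0],
    [0.4,-0.606,0],
    [0.4,-0.606,0],
    [0.4,-0.606,0],
    [0.4,-0.606,0],
    [0.4,-0.606,0],
    [0.4,-0.606,0],
    [0.4,-0.606,0],
    [0.4,-0.606,0]
  ],
  "rot": [
    [0,0,-0.1],
    [0,0,-0.2],
    [0,0,-0.3],
    [0,0,-0.4],
    [0,0,-0.5],
    [0,0,-0.6],
    [0,0,-0.7],
    [0,0,-0.8],
    [0,0,-0.9],
    [0,0,-1.0],
    [0,0,-1.1],
    [0,0,-1.22],
    [0,0,-1.22],
    [0,0,-1.22],
    [0,0,-1.22],
    [0,0,-1.22],
    [0,0,-1.22],
    [0,0,-1.22],
    [0,0,-1.22],
    [0,0,-1.22]
  ],
  "grip": 1
}}

```text
time: 2.42
ee_pos: [0.5985, -0.015, 0.2223]
eef_rot: [0.698, 0.716, -0.0, 0.0]
ft_force: [-0.0, 0.5, -0.8]
width: 0.0871
grip_force: 0.0
```

```bash
python3 - <<'E'
from h import *
s=r.read_state(); print(s["time"],s["ee_pos"],s["eef_rot"],s["ft_force"],s["joint_positions"])
im=save("wrist","w1"); spots("wrist",["scraper","offcut1","slide_clear"])
E
```

```text
2.4167 [ 0.59848772 -0.01496509  0.22232712] [ 6.98205867e-01  7.15896927e-01 -3.53983146e-04  1.78122800e-04] [-0.00923175  0.52319547 -0.79251501] [-0.49240675  0.29349033  0.54429101  1.56154771 -0.15408171  1.33003074
  0.09479367]
wrist spot scraper 0.73 [0.815 0.055 0.   ]
wrist spot scraper 0.6 [ 0.597 -0.014  0.001]
wrist spot offcut1 0.97 [0.482 0.006 0.057]
wrist spot offcut1 0.96 [ 0.475 -0.062  0.061]
wrist spot offcut1 0.9 [ 0.366 -0.056  0.002]
wrist spot offcut1 0.84 [ 0.478 -0.024  0.056]
wrist spot slide_clear 0.62 [ 0.48  -0.027  0.055]
```

View pics/w1.png

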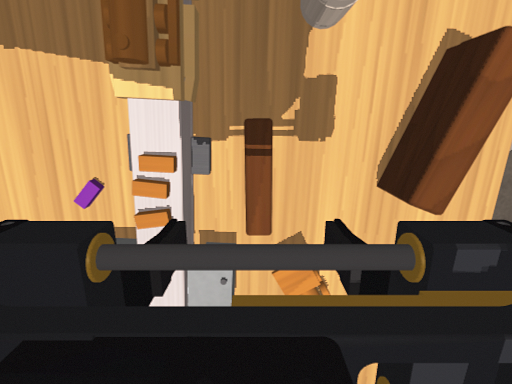

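The wrist view shows the scraper upright and centred between the fingers at about (258,177), with the offcuts at (155,162), (150,187) and (153,218). Going down to grasp.

Call:
{"api": "arm_command", "payload": {
  "xyz": [
    [0,0.001,-0.04],
    [0,0.001,-0.08],
    [0,0.001,-0.12],
    [0,0.001,-0.15],
    [0,0.001,-0.175],
    [0,0.001,-0.192],
    [0,0.001,-0.192],
    [0,0.001,-0.192]
  ],
  "rot": [
    [0,0,0],
    [0,0,0],
    [0,0,0],
    [0,0,0],
    [0,0,0],
    [0,0,0],
    [0,0,0],
    [0,0,0]
  ]
}}

```text
time: 3.28
ee_pos: [0.5978, -0.0113, 0.0305]
eef_rot: [0.697, 0.717, -0.0, -0.0]
ft_force: [0.3, -0.4, 1.3]
width: 0.0868
grip_force: 0.0
```

Call:
{"api": "arm_command", "payload": {
  "xyz": [
    [0,0,0],
    [0,0,0],
    [0,0,0],
    [0,0,0],
    [0,0,0],
    [0,0,0],
    [0,0,0],
    [0,0,0],
    [0,0,0],
    [0,0,0]
  ],
  "rot": [
    [0,0,0],
    [0,0,0],
    [0,0,0],
    [0,0,0],
    [0,0,0],
    [0,0,0],
    [0,0,0],
    [0,0,0],
    [0,0,0],
    [0,0,0]
  ],
  "grip": 0,
  "squeeze": 35
}}

```text
time: 4.12
ee_pos: [0.5988, -0.0123, 0.0308]
eef_rot: [0.697, 0.717, 0.0, 0.0]
ft_force: [2.2, -0.1, 0.7]
width: 0.0319
grip_force: 35.0
```

Call:
{"api": "arm_command", "payload": {
  "xyz": [
    [0,0,0.03],
    [0,0,0.06],
    [0,-0.005,0.09],
    [-0.02,-0.014,0.09],
    [-0.04,-0.014,0.085],
    [-0.054,-0.014,0.075],
    [-0.054,-0.014,0.063],
    [-0.054,-0.014,0.063],
    [-0.054,-0.014,0.063]
  ],
  "rot": [
    [0,0,0],
    [0,0,0],
    [0,0,-0.03],
    [0,0,-0.052],
    [0,0,-0.052],
    [0,0,-0.052],
    [0,0,-0.052],
    [0,0,-0.052],
    [0,0,-0.052]
  ]
}}

```text
time: 4.87
ee_pos: [0.544, -0.0261, 0.093]
eef_rot: [0.715, 0.699, -0.001, -0.0]
ft_force: [0.6, 0.3, -1.9]
width: 0.0314
grip_force: 35.0
```

```bash
python3 - <<'E'
from h import *
s=r.read_state(); print(s["time"],s["ee_pos"],s["ft_force"],s["width"])
im=r.camera("side"); cv2.imwrite("pics/s1.png",cv2.resize(im[120:280,200:400,::-1],None,fx=4,fy=3.7))
E
```

```text
4.8667 [ 0.54404413 -0.02611516  0.09297545] [ 0.57083632  0.30432257 -1.89685658] 0.0314010346303234
```

View pics/s1.png

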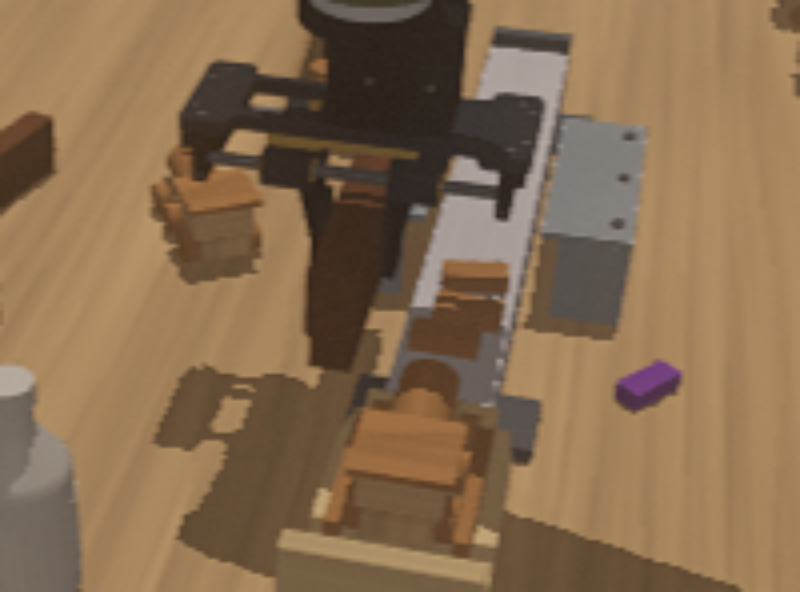

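The crop shows the scraper held upright beside the bar at about (350,290), level with the offcuts at (460,300) and clear of both carrier and housing. Sweeping now.

Call:
{"api": "arm_command", "payload": {
  "xyz": [
    [-0.01,0,0],
    [-0.02,0,0],
    [-0.03,0,0],
    [-0.04,0,0],
    [-0.05,0,0],
    [-0.06,0,0],
    [-0.07,0,0],
    [-0.08,0,0],
    [-0.09,0,0],
    [-0.1,0,0],
    [-0.11,0,0],
    [-0.12,0,0],
    [-0.12,0,0],
    [-0.12,0,0.03],
    [-0.12,0,0.06],
    [-0.12,0,0.06]
  ],
  "rot": [
    [0,0,0],
    [0,0,0],
    [0,0,0],
    [0,0,0],
    [0,0,0],
    [0,0,0],
    [0,0,0],
    [0,0,0],
    [0,0,0],
    [0,0,0],
    [0,0,0],
    [0,0,0],
    [0,0,0],
    [0,0,0],
    [0,0,0],
    [0,0,0]
  ]
}}

```text
time: 6.25
ee_pos: [0.4272, -0.0262, 0.1585]
eef_rot: [0.716, 0.698, 0.003, 0.002]
ft_force: [1.8, 0.0, -1.1]
width: 0.032
grip_force: 35.0
```

Call:
{"api": "arm_command", "payload": {
  "xyz": [
    [0.04,0,0.01],
    [0.08,0,0.01],
    [0.12,0,0.01],
    [0.15,0.005,0.01],
    [0.174,0.014,0.01],
    [0.174,0.014,0.01],
    [0.174,0.014,0.01]
  ],
  "rot": [
    [0,0,0],
    [0,0,0],
    [0,0,0],
    [0,0,0.03],
    [0,0,0.052],
    [0,0,0.052],
    [0,0,0.052]
  ]
}}

```text
time: 6.83
ee_pos: [0.5988, -0.0118, 0.1622]
eef_rot: [0.697, 0.717, -0.001, 0.0]
ft_force: [-0.3, -0.6, -3.0]
width: 0.0317
grip_force: 35.0
```

```bash
python3 - <<'E'
from h import *
s=r.read_state(); print(s["time"],s["ee_pos"],s["ft_force"],s["width"])
im=r.camera("side"); cv2.imwrite("pics/s2.png",cv2.resize(im[100:280,190:420,::-1],None,fx=3.4,fy=3.3))
spots("side",["offcut1","push_face"])
E
```

```text
6.8333 [ 0.59883946 -0.01178149  0.16222457] [-0.26702556 -0.58585409 -3.01515861] 0.031735714874103135
side spot offcut1 0.63 [ 0.391 -0.027  0.013]
side spot offcut1 0.54 [ 0.396 -0.057  0.01 ]
side spot offcut1 0.45 [0.389 0.008 0.016]
side spot offcut1 0.41 [ 0.365 -0.05  -0.   ]
side spot push_face 0.9 [0.485 0.251 0.09 ]
side spot push_face 0.23 [ 0.598 -0.008  0.132]
```

View pics/s2.png

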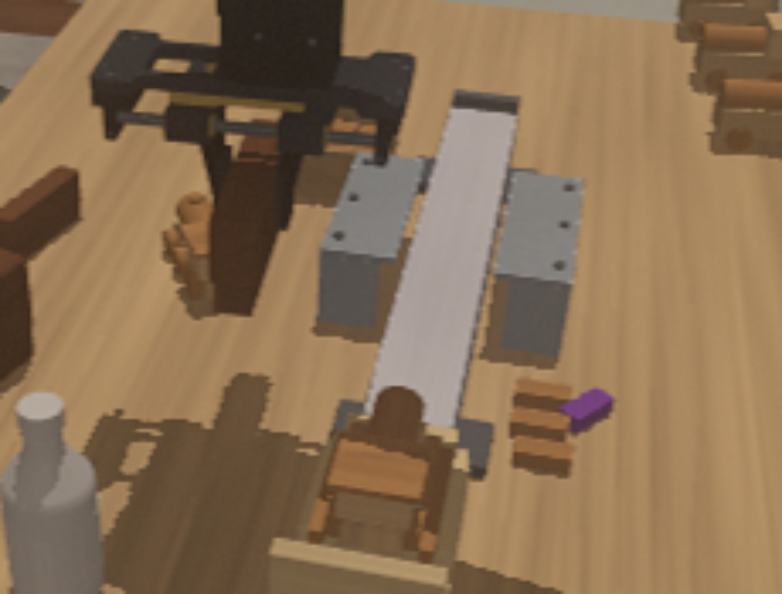

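The bar is clear. The three offcuts lie on the table at about (540,390), (540,420) and (540,455), beside the purple piece, and the carrier hasn't moved. Setting the scraper down.

Call:
{"api": "arm_command", "payload": {
  "xyz": [
    [0,0,-0.035],
    [0,0,-0.07],
    [0,0,-0.1],
    [0,0,-0.115],
    [0,0,-0.125],
    [0,0,-0.13],
    [0,0,-0.132],
    [0,0,-0.132],
    [0,0,-0.132]
  ],
  "rot": [
    [0,0,0],
    [0,0,0],
    [0,0,0],
    [0,0,0],
    [0,0,0],
    [0,0,0],
    [0,0,0],
    [0,0,0],
    [0,0,0]
  ]
}}

```text
time: 7.73
ee_pos: [0.5991, -0.0123, 0.0329]
eef_rot: [0.697, 0.717, 0.001, 0.001]
ft_force: [0.9, -0.1, -2.6]
width: 0.0318
grip_force: 35.0
```

Call:
{"api": "arm_command", "payload": {
  "xyz": [
    [0,0,-0.001],
    [0,0,-0.002],
    [0,0,-0.002],
    [0,0,-0.002]
  ],
  "rot": [
    [0,0,0],
    [0,0,0],
    [0,0,0],
    [0,0,0]
  ]
}}

```text
time: 8.07
ee_pos: [0.599, -0.0122, 0.0309]
eef_rot: [0.697, 0.717, 0.001, 0.0]
ft_force: [-1.6, 0.4, 5.5]
width: 0.0316
grip_force: 35.0
```

Call:
{"api": "arm_command", "payload": {
  "xyz": [
    [0,0,0],
    [0,0,0],
    [0,0,0],
    [0,0,0],
    [0,0,0],
    [0,0,0],
    [0,0,0]
  ],
  "rot": [
    [0,0,0],
    [0,0,0],
    [0,0,0],
    [0,0,0],
    [0,0,0],
    [0,0,0],
    [0,0,0]
  ],
  "grip": 0.75
}}

```text
time: 8.65
ee_pos: [0.5982, -0.0123, 0.0295]
eef_rot: [0.697, 0.717, 0.0, 0.0]
ft_force: [0.2, 1.1, -0.4]
width: 0.0635
grip_force: 0.0
```

Call:
{"api": "arm_command", "payload": {
  "xyz": [
    [0,0,0.02],
    [0,0,0.06],
    [0,0,0.1],
    [0,0,0.14],
    [0,0,0.18],
    [0,0,0.19],
    [0,0,0.19],
    [0,0,0.19]
  ],
  "rot": [
    [0,0,0],
    [0,0,0],
    [0,0,0],
    [0,0,0],
    [0,0,0],
    [0,0,0],
    [0,0,0],
    [0,0,0]
  ]
}}

```text
time: 9.32
ee_pos: [0.5984, -0.0122, 0.2196]
eef_rot: [0.697, 0.717, 0.0, 0.0]
ft_force: [0.2, -0.0, -0.6]
width: 0.0656
grip_force: 0.0
```

Call:
{"api": "arm_command", "payload": {
  "xyz": [
    [-0.112,0.305,0],
    [-0.112,0.305,0],
    [-0.112,0.305,0],
    [-0.112,0.305,0],
    [-0.112,0.305,0],
    [-0.112,0.305,0],
    [-0.112,0.305,0],
    [-0.112,0.305,0],
    [-0.112,0.305,0],
    [-0.112,0.305,-0.04],
    [-0.112,0.305,-0.08],
    [-0.112,0.305,-0.115],
    [-0.112,0.305,-0.135],
    [-0.112,0.305,-0.135],
    [-0.112,0.305,-0.135]
  ],
  "rot": [
    [0,0,-0.02],
    [0,0,-0.052],
    [0,0,-0.052],
    [0,0,-0.052],
    [0,0,-0.052],
    [0,0,-0.052],
    [0,0,-0.052],
    [0,0,-0.052],
    [0,0,-0.052],
    [0,0,-0.052],
    [0,0,-0.052],
    [0,0,-0.052],
    [0,0,-0.052],
    [0,0,-0.052],
    [0,0,-0.052]
  ],
  "grip": 0,
  "squeeze": 20
}}

```text
time: 10.57
ee_pos: [0.4853, 0.2917, 0.083]
eef_rot: [0.716, 0.698, -0.002, 0.0]
ft_force: [0.3, 0.4, 0.7]
width: 0.0004
grip_force: 0.0
```

```bash
python3 - <<'E'
from h import *
s=r.read_state(); print(s["time"],s["ee_pos"],s["ft_force"],s["width"],s["joint_positions"])
im=r.camera("side"); cv2.imwrite("pics/s3.png",cv2.resize(im[100:380,150:400,::-1],None,fx=2.1,fy=2.1))
spots("side",["scraper","push_face"])
E
```

```text
10.5667 [0.48528795 0.29165286 0.08299976] [0.34433534 0.42564648 0.73770134] 0.00041914710365878704 [-0.93839329  0.33670349  0.3756219   1.79480765 -0.1400561   1.04015471
 -0.53466531]
side spot scraper 0.97 [ 0.595 -0.011 -0.001]
side spot scraper 0.92 [ 0.82  -0.183 -0.006]
side spot scraper 0.61 [ 0.817  0.053 -0.006]
```

View pics/s3.png

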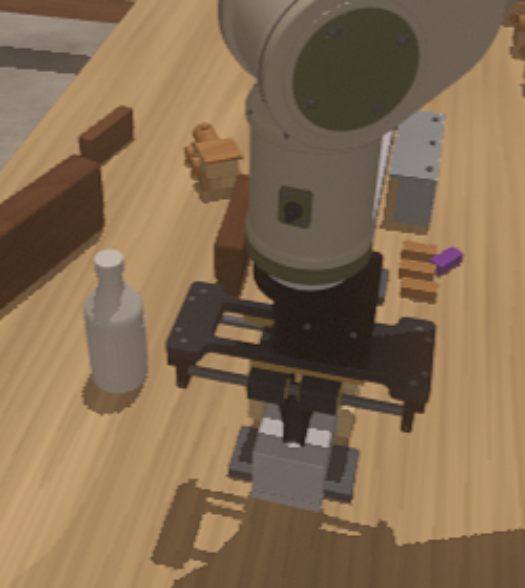

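The crop shows the scraper upright beside the bar at (235,235), the glue bottle and loose engine undisturbed, and the closed fingers behind the push board at (295,420). Pushing fast at first, then in short steps.

Call:
{"api": "arm_command", "payload": {
  "xyz": [
    [0,-0.015,0.002],
    [0,-0.03,0.002],
    [-0.001,-0.045,0.002],
    [-0.001,-0.06,0.002],
    [-0.002,-0.08,0.002],
    [-0.003,-0.1,0.002],
    [-0.003,-0.12,0.002],
    [-0.004,-0.14,0.002],
    [-0.004,-0.16,0.002],
    [-0.005,-0.18,0.002],
    [-0.005,-0.2,0.002],
    [-0.006,-0.215,0.002],
    [-0.006,-0.23,0.002],
    [-0.006,-0.24,0.002],
    [-0.007,-0.25,0.002],
    [-0.007,-0.26,0.002]
  ],
  "rot": [
    [0,0,0],
    [0,0,0],
    [0,0,0],
    [0,0,0],
    [0,0,0],
    [0,0,0],
    [0,0,0],
    [0,0,0],
    [0,0,0],
    [0,0,0],
    [0,0,0],
    [0,0,0],
    [0,0,0],
    [0,0,0],
    [0,0,0],
    [0,0,0]
  ]
}}

```text
time: 12.05
ee_pos: [0.4789, 0.032, 0.0867]
eef_rot: [0.716, 0.699, 0.0, -0.0]
ft_force: [-0.9, 3.8, 1.7]
width: 0.0008
grip_force: 1.5
```

Call:
{"api": "arm_command", "payload": {
  "xyz": [
    [0,-0.006,0],
    [0,-0.012,0]
  ],
  "rot": [
    [0,0,0],
    [0,0,0]
  ]
}}

```text
time: 12.22
ee_pos: [0.4789, 0.0202, 0.0865]
eef_rot: [0.716, 0.699, -0.0, -0.0]
ft_force: [-1.3, 1.8, 0.1]
width: 0.0007
grip_force: 1.3
```

Call:
{"api": "arm_command", "payload": {
  "xyz": [
    [0,-0.006,0],
    [0,-0.012,0]
  ],
  "rot": [
    [0,0,0],
    [0,0,0]
  ]
}}

```text
time: 12.38
ee_pos: [0.4787, 0.0095, 0.0864]
eef_rot: [0.715, 0.699, -0.0, -0.001]
ft_force: [-4.6, 9.3, 3.7]
width: 0.0004
grip_force: 4.1
```

Call:
{"api": "arm_command", "payload": {
  "xyz": [
    [0,-0.006,0],
    [-0.001,-0.012,0]
  ],
  "rot": [
    [0,0,0],
    [0,0,0]
  ]
}}

```text
time: 12.55
ee_pos: [0.4784, -0.0019, 0.0865]
eef_rot: [0.715, 0.699, 0.001, -0.001]
ft_force: [3.3, 9.1, -3.7]
width: 0.0008
grip_force: 4.5
```

Call:
{"api": "arm_command", "payload": {
  "xyz": [
    [0,-0.005,0],
    [0,-0.01,0]
  ],
  "rot": [
    [0,0,0],
    [0,0,0]
  ]
}}

```text
time: 12.72
ee_pos: [0.4781, -0.0125, 0.0864]
eef_rot: [0.715, 0.699, 0.0, -0.0]
ft_force: [-1.0, 5.5, -0.2]
width: 0.0004
grip_force: 2.8
```

Call:
{"api": "arm_command", "payload": {
  "xyz": [
    [0,-0.005,0],
    [0,-0.01,0]
  ],
  "rot": [
    [0,0,0],
    [0,0,0]
  ]
}}

```text
time: 12.88
ee_pos: [0.4779, -0.0226, 0.0864]
eef_rot: [0.715, 0.699, -0.0, -0.001]
ft_force: [-2.7, 5.3, 2.0]
width: 0.0006
grip_force: 2.7
```

Call:
{"api": "arm_command", "payload": {
  "xyz": [
    [0,-0.004,0],
    [0,-0.008,0],
    [0,-0.012,0]
  ],
  "rot": [
    [0,0,0],
    [0,0,0],
    [0,0,0]
  ]
}}

```text
time: 13.13
ee_pos: [0.4777, -0.0348, 0.0863]
eef_rot: [0.715, 0.699, -0.0, -0.001]
ft_force: [-2.4, 5.0, 2.7]
width: 0.0005
grip_force: 2.5
```

Call:
{"api": "arm_command", "payload": {
  "xyz": [
    [0,-0.004,0],
    [-0.001,-0.008,0]
  ],
  "rot": [
    [0,0,0],
    [0,0,0]
  ]
}}

```text
time: 13.3
ee_pos: [0.4775, -0.0427, 0.0864]
eef_rot: [0.715, 0.699, 0.0, -0.0]
ft_force: [2.4, 5.3, -1.5]
width: 0.0003
grip_force: 2.5
```

Call:
{"api": "arm_command", "payload": {
  "xyz": [
    [0,-0.003,0],
    [0,-0.006,0]
  ],
  "rot": [
    [0,0,0],
    [0,0,0]
  ]
}}

```text
time: 13.47
ee_pos: [0.4772, -0.049, 0.0864]
eef_rot: [0.715, 0.699, 0.0, -0.0]
ft_force: [0.1, 5.4, -1.0]
width: 0.0008
grip_force: 2.3
```

Call:
{"api": "arm_command", "payload": {
  "xyz": [
    [0,-0.003,0],
    [0,-0.006,0]
  ],
  "rot": [
    [0,0,0],
    [0,0,0]
  ]
}}

```text
time: 13.63
ee_pos: [0.4771, -0.0553, 0.0864]
eef_rot: [0.715, 0.699, -0.0, -0.0]
ft_force: [0.4, 4.6, -1.2]
width: 0.0007
grip_force: 2.3
```

Call:
{"api": "arm_command", "payload": {
  "xyz": [
    [0,-0.003,0],
    [0,-0.006,0]
  ],
  "rot": [
    [0,0,0],
    [0,0,0]
  ]
}}

```text
time: 13.8
ee_pos: [0.477, -0.0614, 0.0864]
eef_rot: [0.715, 0.699, -0.0, -0.0]
ft_force: [-1.4, 4.7, -0.6]
width: 0.0005
grip_force: 2.2
```

Call:
{"api": "arm_command", "payload": {
  "xyz": [
    [0,-0.002,0],
    [0,-0.004,0]
  ],
  "rot": [
    [0,0,0],
    [0,0,0]
  ]
}}

```text
time: 13.97
ee_pos: [0.4769, -0.0656, 0.0864]
eef_rot: [0.716, 0.699, -0.0, -0.0]
ft_force: [-2.5, 3.8, -0.1]
width: 0.0009
grip_force: 1.9
```

Call:
{"api": "arm_command", "payload": {
  "xyz": [
    [0,-0.002,0],
    [0,-0.004,0]
  ],
  "rot": [
    [0,0,0],
    [0,0,0]
  ]
}}

```text
time: 14.13
ee_pos: [0.4768, -0.0695, 0.0864]
eef_rot: [0.716, 0.699, -0.0, -0.0]
ft_force: [-2.6, 4.1, 0.1]
width: 0.0006
grip_force: 2.0
```

Call:
{"api": "arm_command", "payload": {
  "xyz": [
    [0,-0.002,0],
    [0,-0.004,0]
  ],
  "rot": [
    [0,0,0],
    [0,0,0]
  ]
}}

```text
time: 14.3
ee_pos: [0.4771, -0.0735, 0.0865]
eef_rot: [0.716, 0.699, -0.0, -0.0]
ft_force: [-2.4, 4.2, 0.3]
width: 0.0005
grip_force: 1.6
```

Call:
{"api": "arm_command", "payload": {
  "xyz": [
    [0,-0.002,0],
    [0,-0.003,0]
  ],
  "rot": [
    [0,0,0],
    [0,0,0]
  ]
}}

```text
time: 14.47
ee_pos: [0.4778, -0.0774, 0.0869]
eef_rot: [0.716, 0.698, 0.0, 0.001]
ft_force: [0.1, -1.1, -0.4]
width: -0.0
grip_force: 0.0
```

The push force dropped to zero at y = -0.077, which looks like the click. Pressing gently to confirm.

Call:
{"api": "arm_command", "payload": {
  "xyz": [
    [0,-0.001,0],
    [0,-0.002,0],
    [0,-0.002,0]
  ],
  "rot": [
    [0,0,0],
    [0,0,0],
    [0,0,0]
  ]
}}

```text
time: 14.72
ee_pos: [0.4775, -0.0788, 0.0867]
eef_rot: [0.716, 0.698, 0.0, 0.0]
ft_force: [-0.2, 0.5, -0.6]
width: 0.0002
grip_force: 0.0
```

```bash
python3 - <<'E'
from h import *
r.camera("top"); spots("top",["push_face"]); r.camera("side"); spots("side",["push_face"])
s=r.read_state(); print(s["time"],s["ee_pos"],s["ft_force"])
E
```

```text
top spot push_face 0.58 [ 0.596 -0.012  0.001]
side spot push_face 0.63 [ 0.473 -0.088  0.091]
14.9167 [ 0.47732682 -0.0782518   0.0866084 ] [-0.46751857  0.31166842 -0.0653857 ]
```

Call:
{"api": "arm_command", "payload": {
  "xyz": [
    [0,-0.001,0],
    [0,-0.0015,0]
  ],
  "rot": [
    [0,0,0],
    [0,0,0]
  ]
}}

```text
time: 15.08
ee_pos: [0.4773, -0.0798, 0.0866]
eef_rot: [0.715, 0.699, 0.0, 0.0]
ft_force: [0.3, 0.4, -0.2]
width: 0.0008
grip_force: 0.0
```

Call:
{"api": "arm_command", "payload": {
  "xyz": [
    [0,-0.001,0],
    [0,-0.001,0]
  ],
  "rot": [
    [0,0,0],
    [0,0,0]
  ]
}}

```text
time: 15.25
ee_pos: [0.4772, -0.081, 0.0866]
eef_rot: [0.716, 0.698, 0.0, 0.0]
ft_force: [-0.8, 0.2, -0.4]
width: 0.0004
grip_force: 0.0
```

Call:
{"api": "arm_command", "payload": {
  "xyz": [
    [0,-0.001,0],
    [0,-0.001,0]
  ],
  "rot": [
    [0,0,0],
    [0,0,0]
  ]
}}

```text
time: 15.42
ee_pos: [0.4772, -0.0812, 0.0866]
eef_rot: [0.715, 0.699, 0.0, -0.0]
ft_force: [-0.9, 3.3, 1.5]
width: 0.0004
grip_force: 1.6
```

Call:
{"api": "arm_command", "payload": {
  "xyz": [
    [0,-0.001,0],
    [0,-0.001,0]
  ],
  "rot": [
    [0,0,0],
    [0,0,0]
  ]
}}

```text
time: 15.58
ee_pos: [0.4772, -0.0815, 0.0866]
eef_rot: [0.715, 0.699, 0.0, -0.001]
ft_force: [-1.4, 6.9, 1.9]
width: 0.0003
grip_force: 3.2
```

```bash
python3 - <<'E'
from h import *
im=r.camera("side"); spots("side",["push_face"]); cv2.imwrite("pics/s4.png",cv2.resize(im[70:270,200:400,::-1],None,fx=3,fy=3))
E
```

```text
side spot push_face 0.89 [ 0.477 -0.091  0.089]
```

View pics/s4.png

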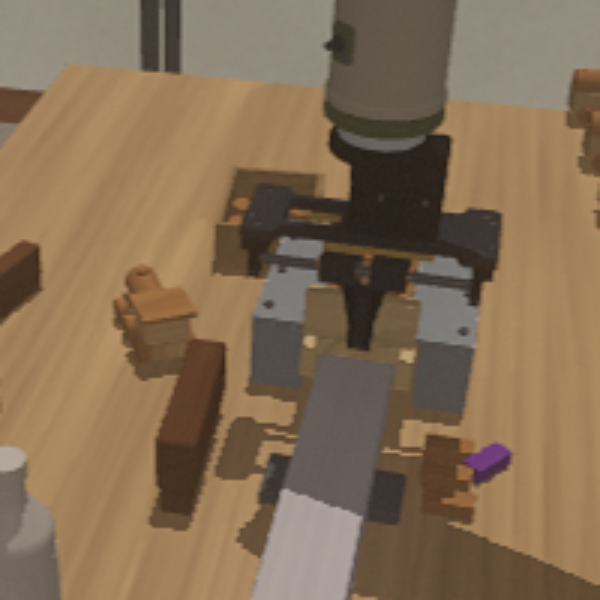

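The carrier sits between the housings with the rear board at (360,310), and the scraper is upright at (195,430). It barely moves (0.3 mm) while the force rises to 7 N. One more small press should settle it.

Call:
{"api": "arm_command", "payload": {
  "xyz": [
    [0,-0.0008,0],
    [0,-0.0008,0]
  ],
  "rot": [
    [0,0,0],
    [0,0,0]
  ]
}}

```text
time: 15.85
ee_pos: [0.4772, -0.0816, 0.0866]
eef_rot: [0.715, 0.699, 0.001, -0.001]
ft_force: [-2.1, 9.0, 2.8]
width: 0.0004
grip_force: 4.4
```

It holds at 9 N with no movement, so it's home. Backing off.

Call:
{"api": "arm_command", "payload": {
  "xyz": [
    [0,0.01,0],
    [0,0.04,0],
    [0,0.06,0.03],
    [0,0.06,0.07],
    [0,0.06,0.11],
    [0,0.06,0.15],
    [0,0.06,0.15],
    [0,0.06,0.15]
  ],
  "rot": [
    [0,0,0],
    [0,0,0],
    [0,0,0],
    [0,0,0],
    [0,0,0],
    [0,0,0],
    [0,0,0],
    [0,0,0]
  ]
}}

```text
time: 16.52
ee_pos: [0.4785, -0.0234, 0.2387]
eef_rot: [0.716, 0.699, 0.002, 0.001]
ft_force: [-0.3, -0.4, -0.8]
width: 0.0006
grip_force: 0.0
```

```bash
python3 - <<'E'
from h import *
r.camera("side"); spots("side",["push_face","scraper","offcut1","glue","engine","wheelbox"])
s=r.read_state(); print(s["time"],s["ee_pos"],s["ft_force"])
E
```

```text
side spot push_face 0.93 [ 0.475 -0.09   0.091]
side spot scraper 0.9 [ 0.82  -0.188 -0.005]
side spot scraper 0.87 [ 0.815  0.056 -0.007]
side spot scraper 0.69 [ 0.598 -0.01   0.   ]
side spot offcut1 0.69 [ 0.396 -0.056  0.011]
side spot offcut1 0.6 [ 0.362 -0.049 -0.004]
side spot offcut1 0.59 [0.388 0.007 0.014]
side spot offcut1 0.53 [ 0.394 -0.023  0.013]
side spot glue 0.6 [ 0.672  0.19  -0.003]
side spot engine 0.73 [ 0.667 -0.171  0.002]
side spot wheelbox 0.59 [ 0.593 -0.379 -0.001]
side spot wheelbox 0.16 [ 0.478 -0.036 -0.002]
16.8667 [ 0.47679326 -0.0236498   0.23566864] [-0.17168618  0.00782568  0.575073  ]
```

```bash
python3 -c "
from bench import r
print(r.close_job())"
```

```text
the job is handed in; nothing more can be done
None
```

I swept all three offcuts off the bar, stood the scraper back upright and pushed the carrier into its click (it held 9 N without moving), with the engine, glue bottle and wheel box undisturbed; I handed the job in at about 17 s, and no verdict came back.

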